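# Weigh the storage jar on the kitchen balance

### The arm

A 6-joint arm with a two-finger parallel gripper is mounted at the origin on the work surface. World frame = base frame: x ahead of the robot, y to its left, z up, the work surface at z = 0. Lengths are in m, angles in rad, forces in N, time in s.
With the tool pointing down it reaches from about 0.4 to 0.825 m from the base axis. Payload 7 kg.
Tool frame: the origin (TCP) lies midway between the tips of the shut fingers; the grasp point (between the pads) lies 19 mm behind it; z points along the fingers, y is the line along which they close (so a half turn about z gives the same grasp; the last joint's range is limited). The gripper opens to 88 mm and grips with 3 to 60 N. Pads are 19 mm wide; open, the fingers measure 130 mm over their backs; the gripper's body (78 mm by 193 mm) begins 47 mm behind the grasp point.
Start: joints at [1.505, 0.359, 0.012, 0, -1.224, -0.288], TCP at [0.234, 0.633, 0.227] pointing down, gripper open.
Joint ranges: [-3.07, 3.07], [-1.43, 2.12], [-1.02, 1.25], [-3.03, 1.67], [-3.05, -0], [-3.03, 3.03]. Speed limits (rad/s): [2.39, 2.39, 3.01, 3.14, 3.14, 3.14].

### API

Orientations are given as [roll, pitch, yaw] about the fixed x, y, z axes, in that order (R = Rz(yaw) Ry(pitch) Rx(roll)).
In Python, from station import telemetry, eyes, ticket, recognise, trace gives the robot as it stands. The module is installed in compiled form; this text tells all that it offers.
- The arm moves only by the tool servo_tool, never from a script. Its argument "series" is a list that holds one entry, the list of rows, each a list of 4 numbers: the shift along the tool's x, y, z in mm, then the turn about the tool's z in rad. In form: [[[x, y, z, roll], ...]]. A call has exactly 10 rows; each row shifts and turns the commanded pose from where the row before left it, along the tool's axes as they then stand; what a row does not reach is not made up. A row lasts 1/12 s, in which the tool goes at most 41.7 mm and 7.16 degrees, less where a joint would pass 70% of its speed; a pose out of reach is approached as far as the arm can. A call is refused whole if a number of a shift passes 41.7 or a number of a turn 0.125, either way. A call with a gripper value outside its range is refused whole. "claw" is the gripper's target within -1 to 1 (shut at 1, half-way at 0, fully open at -1), set as the call begins (left out, the last holds). The fingers move at their own pace and stop on an object; "grip_force" is the grip in N (left out, the last holds). Time passes only in rows, so rows that do not move let the fingers close, or fill a call up. It gives the time, the measured TCP pose, the force, the opening and the grip force at its end, in the units of the state.
- telemetry.get_state(): the state, without advancing time (a new reading comes with each control period).
- eyes.grab_frame(name): name is "scene" or "top" or "wrist"; returns the picture (400x640x3 uint8, red, green, blue); there is no depth.
- eyes.calibration(name): a dict with "mtx" (3x3 intrinsics, pixels), "rvec" (rotation vector, rad) and "tvec" (3), from world to camera coordinates, as OpenCV has them. Camera axes: x right, y down, z forward; pixel columns grow to the right and rows downward; lengths in m; the calibration is good to about 2 mm. A picture is of the moment at which its call begins: read the wrist's pose just before it. calibration takes no time and is no camera call; for the wrist camera it gives the pose at the moment of the call.
- ticket.job_done(): hands the job in; it is judged then, once.
Trained networks look in the newest picture that a camera, given by its name, has taken for a name from the list of things; names that differ only in an ending like _2 or _b are one class to them, and where a whole thing is asked for, a point or a joint stands for the part that bears it (a point fixed in the world has none). Each returns a list of dicts, best first, with "conf" (0 to 1); they miss things now and then, are a little off and sometimes report something else, mostly with a low value. They report only what shows in the picture. A call takes as long as a camera call. They do not tell look-alikes from the thing itself.
- recognise(camera, name): "position" ([x, y, z] in m, in world coordinates, good to about 4 mm: the middle of the surface that is visible of it).
- trace(camera, name): "mask" (400x640 bool, what is visible of it).
The state is a dict: "t": time; "q": joint angles; "qd": joint speeds; "joint_efforts": joint torques, N m; "eef_pos": TCP position; "ee_rot": TCP orientation; "force": force on the tool from outside, world axes, zero at the start; "moment": the same for the moment, N m; "width": finger opening in m; "gripper_force": force on a finger pad.
Only numpy, scipy, OpenCV 4.12 (cv2) and the standard library are available. Lean on these libraries where they do the work, as an engineer would, in place of code of your own. Each camera call takes 0.05 s, during which the arm holds its last target. There are 200 camera calls.

### The job

The full storage jar standing on one pan of the kitchen balance should weigh 600 g. Check it: stand brass weights, chosen from the 400 g, 200 g and 100 g ones on the worktop, upright on the empty pan until the beam floats level.

Things in the scene. Friction and masses are not known exactly. Their poses are not given: they have to be found in the camera images.
- w400_mid (a point): Centre (half-way up, on the axis) of the 400 g weight: the largest of three upright brass cylinders of like shape standing loose on the worktop, told apart by size; 36 mm in diameter, 48 mm high, a narrow groove from 35 to 41 mm above its foot (grip below it). z axis up.
- w200_mid (a point): Centre (half-way up, on the axis) of the 200 g weight: the middle-sized brass cylinder, 28 mm in diameter, 40 mm high, groove from 29 to 34 mm above its foot. z axis up. The 100 g weight (22 mm in diameter, 32 mm high, not tracked) stands within 0.25 m of these two; all three stand at least 80 mm apart, centre to centre.
- pan_top (a point): Centre of the top face of the empty pan, a flat steel disc 130 mm across, no rim; 138 mm above the worktop at the start, 120 mm when level. A linkage keeps it horizontal, and where a weight stands on it does not matter. z up; y points along the beam to the jar's pan, 280 mm off; x across the beam. The jar (124 mm high, 90 mm across) is the only thing higher than the pan near it.
- beam (a joint): Tilt of the beam, rad: 0 level, positive with the jar's pan low and the empty pan high; stops at +0.13 (the start) and -0.13. It stays at the stop until the load is within about 100 g of balance, then floats and settles in about 1 s, off level by 0.013 rad per 10 g of difference (the jar may be up to 18 g off 600 g). The empty pan sinks 18 mm from start to level.
There are look-alikes about, which are no part of the job. Leave any purple look-alike of the part that bears w400_mid alone.

How it is judged:
By the outcome, as a careful person would: the job done as asked, in the order asked, and still so for the second after the job is handed in, with the robot touching nothing.
It also fails if it takes over 58 s, if anything falls off the work surface, if the arm or the gripper's body presses on something with over 40 N, if the wrist force passes 120 N, or if a joint passes its speed limit or range.

## Working session

There is one attempt and no reset: what is moved stays moved. The work goes in short steps, Python scripts to look and compute and a tool call to move; the robot and the scene stay as the last step left them, time stands still between calls to the robot, and variables do not carry over. Pictures are saved under pics/ and viewed, at most 10 in all, crops included, and the job is handed in when it is done.

Besides the shell and the picture viewer there is one more tool, called as name(argument=value, ...) on one line, values as JSON. servo_tool: Moves the arm, as the interface text tells. Its arguments: {"type":"object","properties":{"series":{"type":"array"},"claw":{"type":"number"},"grip_force":{"type":"number"}},"required":["series"]}

```bash
mkdir -p pics; python3 - <<'E'
from station import telemetry, eyes, recognise
import cv2, numpy as np
s=telemetry.get_state(); print(s['t'],s['eef_pos'],s['ee_rot'],s['width'])
for c in ['top','scene']:
    im=eyes.grab_frame(c); cv2.imwrite(f'pics/{c}1.png',im[:,:,::-1])
    K=eyes.calibration(c)
    for n in ['w400_mid','w200_mid','pan_top','beam']:
        for d in recognise(c,n):
            p=np.array(d['position']); u=cv2.projectPoints(p.reshape(1,3),K['rvec'],K['tvec'],K['mtx'],None)[0].ravel()
            print(c,n,round(d['conf'],2),p.round(3),u.round())
E
```

```text
0.0 [0.23370864 0.63273566 0.2256367 ] [ 3.13997570e+00 -1.04708900e-04 -3.53919151e-01] 0.08748342197017372
top w400_mid 0.78 [ 0.584 -0.303  0.048] [434. 184.]
top w400_mid 0.59 [ 0.514 -0.187  0.05 ] [373. 222.]
top w400_mid 0.53 [ 0.587 -0.207  0.045] [383. 184.]
top w400_mid 0.53 [ 0.663 -0.214  0.05 ] [386. 144.]
top w200_mid 0.64 [ 0.51  -0.348  0.04 ] [458. 224.]
top pan_top 0.63 [0.513 0.012 0.141] [262. 223.]
top beam 0.83 [0.533 0.04  0.136] [245. 212.]
scene w400_mid 0.88 [ 0.522 -0.195  0.033] [262. 262.]
scene w400_mid 0.73 [ 0.593 -0.22   0.038] [287. 288.]
scene w400_mid 0.69 [ 0.591 -0.315  0.035] [248. 332.]
scene w400_mid 0.63 [ 0.667 -0.222  0.036] [326. 311.]
scene w400_mid 0.32 [ 0.517 -0.356  0.03 ] [190. 330.]
scene w400_mid 0.2 [0.548 0.037 0.139] [345. 155.]
scene w200_mid 0.75 [ 0.515 -0.358  0.032] [188. 330.]
scene pan_top 0.67 [0.522 0.006 0.135] [325. 160.]
scene pan_top 0.39 [0.548 0.041 0.14 ] [345. 154.]
scene beam 0.94 [0.549 0.039 0.14 ] [346. 155.]
```

View pics/top1.png

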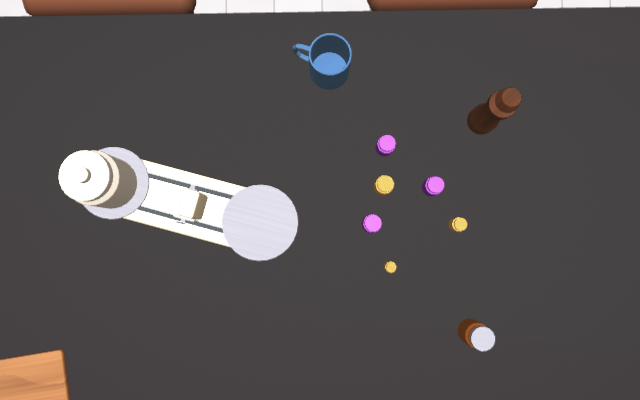

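View pics/scene1.png

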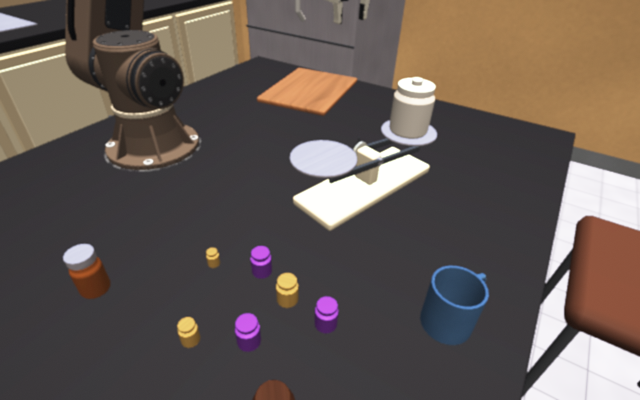

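Top view: the candidates for the 400 g weight are brass (384,184), which is the largest, brass (459,224), which is middle-sized, brass (390,267), which is the smallest, and purple look-alikes at (387,144), (435,185) and (372,222). I choose brass (384,184) as the 400 g and (459,224) as the 200 g. The empty pan is at (261,222) and the jar at (112,182). I'll check the choice in a crop and measure.

```bash
cat > h.py <<'E'
import cv2, numpy as np
from station import telemetry, eyes
def ray(c,uv,z,K=None):
    K=K or eyes.calibration(c); R=cv2.Rodrigues(np.array(K['rvec'],float))[0]; t=np.array(K['tvec'],float).ravel()
    o=-R.T@t; d=R.T@np.linalg.solve(K['mtx'],[uv[0],uv[1],1]); return o+d*(z-o[2])/d[2]
def go(p,yaw=None):
    s=telemetry.get_state(); e=np.array(s['eef_pos']); rr=s['ee_rot']
    from scipy.spatial.transform import Rotation as Ro
    R=Ro.from_euler('xyz',rr).as_matrix()
    print('t',round(s['t'],2),'eef',e.round(4),'rot',np.round(rr,3),'shift tool mm',(R.T@(np.array(p)-e)*1000).round(1))
E
python3 - <<'E'
from h import *
im=cv2.imread('pics/top1.png'); hsv=cv2.cvtColor(im,cv2.COLOR_BGR2HSV)
m=cv2.inRange(hsv,(15,120,80),(35,255,255)); m[:, :330]=0
n,_,st,ce=cv2.connectedComponentsWithStats(m)
for s,c in zip(st[1:],ce[1:]):
    if s[4]>20: print(s,c.round(1),ray('top',c,.03).round(4))
# blob includes some side; use mid-height
pm=cv2.inRange(hsv,(0,0,150),(180,60,255)); pm[:,:222]=0; pm[:,300:]=0;pm[:180]=0;pm[265:]=0
(cx,cy),r=cv2.minEnclosingCircle(max(cv2.findContours(pm,0,2)[0],key=cv2.contourArea)); print(cx,cy,r,ray('top',(cx,cy),.138).round(4),ray('top',(cx+r,cy),.138).round(4))
print(ray('top',(297.5,222),.138),ray('top',(261,184.5),.138),ray('top',(261,260.5),.138))
for p in [(112,182)]: print(ray('top',p,.102))
s=cv2.imread('pics/scene1.png')[230:360,160:360]; cv2.imwrite('pics/crop1.png',cv2.resize(s,None,fx=4,fy=4,interpolation=2))
E
```

```text
[374 175  20  20 309] [383.4 184.7] [ 0.5872 -0.2097  0.03  ]
[449 217  18  15 214] [457.5 224.1] [ 0.5094 -0.3494  0.03  ]
[384 261  12  12 113] [389.7 266.6] [ 0.4306 -0.218   0.03  ]
253.53030395507812 215.53030395507812 46.7601432800293 [0.5255 0.026  0.138 ] [ 0.5244 -0.0535  0.138 ]
[ 0.51342727 -0.04865432  0.138     ] [0.57837673 0.01300226 0.138     ] [0.44926063 0.01370599 0.138     ]
[0.59087971 0.2829272  0.102     ]
```

View pics/crop1.png

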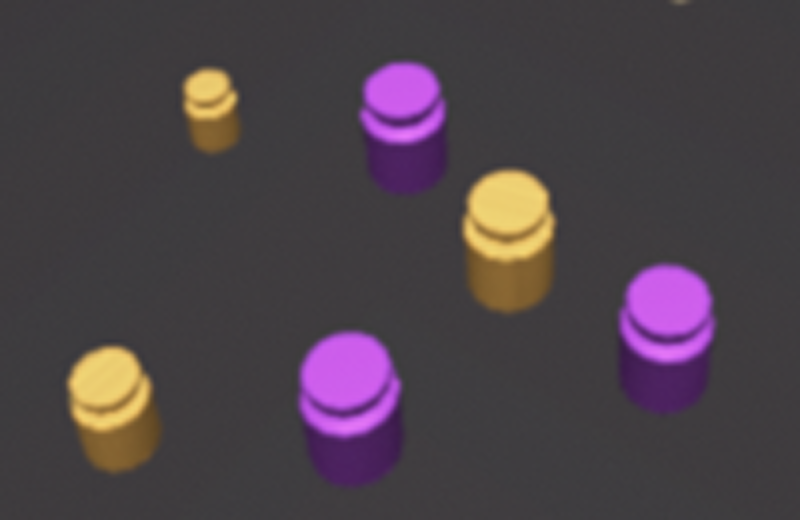

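Crop: the big brass weight, at crop (508,240), stands among three purple ones. The smaller brass weights are at (112,410) and (212,110). The choice holds, so I set out.

servo_tool(series=[[[25, 26.5, -3, 0], [25, 26.5, -3, 0], [25, 26.5, -3, 0], [25, 26.5, -3, 0], [25, 26.5, -3, 0], [25, 26.5, -3, 0], [25, 26.5, -3, 0], [25, 26.5, -3, 0], [25, 26.5, -3, 0], [25, 26.5, -3, 0]]], claw=-0.36)

```text
t: 1.33
eef_pos: [0.3769, 0.2963, 0.2571]
ee_rot: [-3.141, -0.0, -0.353]
force: [0.4, 0.2, 0.4]
width: 0.0595
gripper_force: 0.0
```

servo_tool(series=[[[25, 26.5, 0, 0], [25, 26.5, 0, 0], [25, 26.5, 0, 0], [25, 26.5, 0, 0], [25, 26.5, 0, 0], [25, 26.5, 0, 0], [25, 26.5, 0, 0], [25, 26.5, 0, 0], [25, 26.5, 0, 0], [25, 26.5, 0, 0]]])

```text
t: 2.17
eef_pos: [0.5197, -0.0391, 0.257]
ee_rot: [-3.141, -0.001, -0.354]
force: [0.1, 1.1, 0.4]
width: 0.0593
gripper_force: 0.0
```

```bash
python3 -c "
from h import *
go((.588,-.209,.16)); print(telemetry.get_state()['q'])"
```

```text
t 2.17 eef [ 0.5197 -0.0391  0.257 ] rot [-3.141e+00 -1.000e-03 -3.540e-01] shift tool mm [122.9 135.8  97. ]
[ 3.01848124e-01  8.37714640e-02 -2.76187347e-01  4.69561427e-06
 -1.20994512e+00  9.15254534e-01]
```

servo_tool(series=[[[20, 22, 10, 0], [20, 22, 10, 0], [20, 22, 10, 0], [20, 22, 10, 0], [20, 22, 15, 0], [15, 18, 20, 0], [8, 8, 20, 0], [0, 0, 2, 0], [0, 0, 0, 0], [0, 0, 0, 0]]])

```text
t: 3.0
eef_pos: [0.5877, -0.2072, 0.1602]
ee_rot: [3.141, -0.0, -0.354]
force: [-0.8, 0.6, 0.7]
width: 0.0593
gripper_force: 0.0
```

```bash
cat > look.py <<'E'
from h import *
import sys
def look(name,h,lo,hi,ref):
    K=eyes.calibration('wrist'); im=eyes.grab_frame('wrist')[:,:,::-1].copy(); cv2.imwrite(f'pics/{name}.png',im)
    hsv=cv2.cvtColor(im,cv2.COLOR_BGR2HSV); m=cv2.inRange(hsv,lo,hi)
    n,_,st,ce=cv2.connectedComponentsWithStats(m)
    for s,c in zip(st[1:],ce[1:]):
        if s[4]>150: print(s,c.round(1),ray('wrist',c,h,K).round(4))
look(sys.argv[1],float(sys.argv[2]),(15,100,60),(35,255,255),None)
go(tuple(map(float,sys.argv[3:6])))
E
python3 look.py w1 0.048 .588 -.209 .004
```

```text
[ 304  165   39   45 1344] [322.5 187. ] [ 0.5929 -0.2144  0.048 ]
[ 456  191   45   36 1124] [478.6 208.6] [ 0.523  -0.3439  0.048 ]
[190 252  24  55 681] [199.6 279. ] [ 0.5464 -0.0668  0.048 ]
[423 252  24  55 675] [436.6 279.1] [ 0.4642 -0.2891  0.048 ]
[ 232  293  345   39 4884] [412.5 323. ] [ 0.4222 -0.2527  0.048 ]
t 3.05 eef [ 0.588  -0.207   0.1609] rot [-3.141e+00 -2.000e-03 -3.530e-01] shift tool mm [  0.4   1.9 156.9]
```

View pics/w1.png

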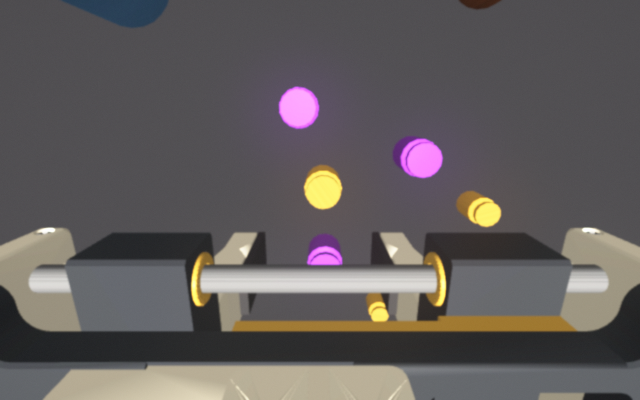

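Wrist view: the brass 400 g weight is at (323,188), purple ones at (299,107), (421,158) and (325,250), and the 200 g at (483,210). The fingers are lined up within about 3 mm, so I descend and grip.

servo_tool(series=[[[2, 3, 20, 0], [0, 0, 30, 0], [0, 0, 30, 0], [0, 0, 25, 0], [0, 0, 20, 0], [0, 0, 15, 0], [0, 0, 10, 0], [0, 0, 6, 0], [0, 0, 0, 0], [0, 0, 0, 0]]])

```text
t: 3.88
eef_pos: [0.5892, -0.2107, 0.0046]
ee_rot: [-3.141, -0.001, -0.353]
force: [0.1, 0.3, -0.0]
width: 0.0599
gripper_force: 0.0
```

servo_tool(series=[[[0, 0, 0, 0], [0, 0, 0, 0], [0, 0, 0, 0], [0, 0, 0, 0], [0, 0, 0, 0], [0, 0, 0, 0], [0, 0, 0, 0], [0, 0, 0, 0], [0, 0, 0, 0], [0, 0, 0, 0]]], claw=1, grip_force=30)

```text
t: 4.72
eef_pos: [0.5886, -0.2112, 0.0042]
ee_rot: [3.141, -0.001, -0.354]
force: [-1.5, -1.6, 5.8]
width: 0.0354
gripper_force: 30.0
```

```bash
python3 -c "
from h import *
s=telemetry.get_state();print(s['width'],s['force'],s['gripper_force']);go((.500,.035,.16)); go((.5,.035,.22))"
```

```text
0.03541521763287366 [-1.54060977 -1.64024517  5.78810424] 30.001028359984048
t 4.72 eef [ 0.5886 -0.2112  0.0042] rot [ 3.141e+00 -1.000e-03 -3.540e-01] shift tool mm [-168.3 -200.3 -156. ]
t 4.72 eef [ 0.5886 -0.2112  0.0042] rot [ 3.141e+00 -1.000e-03 -3.540e-01] shift tool mm [-168.2 -200.3 -216. ]
```

```bash
python3 -c "
from h import *
go((.540,.005,.175))"
```

```text
t 4.72 eef [ 0.5886 -0.2112  0.0042] rot [ 3.141e+00 -1.000e-03 -3.540e-01] shift tool mm [-120.3 -186.  -171. ]
```

servo_tool(series=[[[0, 0, -8, 0], [0, 0, -20, 0], [0, 0, -30, 0], [0, 0, -30, 0], [0, 0, -30, 0], [-4, -8, -30, 0], [-10, -18, -20, 0], [-15, -23, -4, 0], [-15, -23, 0, 0], [-15, -23, 0, 0]]])

```text
t: 5.55
eef_pos: [0.565, -0.1002, 0.1758]
ee_rot: [-3.141, 0.0, -0.355]
force: [0.3, 1.1, -3.7]
width: 0.0352
gripper_force: 30.0
```

servo_tool(series=[[[-14, -20, 0, 0], [-14, -20, 0, 0], [-12, -18, 0, 0], [-10, -15, 0, 0], [-7, -10, 0, 0], [-4, -8, 0, 0], [0, 0, 0, 0], [0, 0, 0, 0], [0, 0, 0, 0], [0, 0, 0, 0]]])

```text
t: 6.38
eef_pos: [0.5403, 0.0045, 0.1754]
ee_rot: [3.141, 0.0, -0.355]
force: [0.1, 0.6, -3.3]
width: 0.0352
gripper_force: 30.0
```

```bash
python3 -c "
from h import *
print(telemetry.get_state()['force'])
cv2.imwrite('pics/s2.png',cv2.resize(eyes.grab_frame('scene')[80:240,240:480,::-1],None,fx=3,fy=3))
go((.540,.005,.142))"
```

```text
[ 0.06089471  0.58371788 -3.33491533]
t 6.43 eef [0.5403 0.0044 0.1754] rot [ 3.141  0.    -0.355] shift tool mm [-0.5 -0.5 33.4]
```

View pics/s2.png

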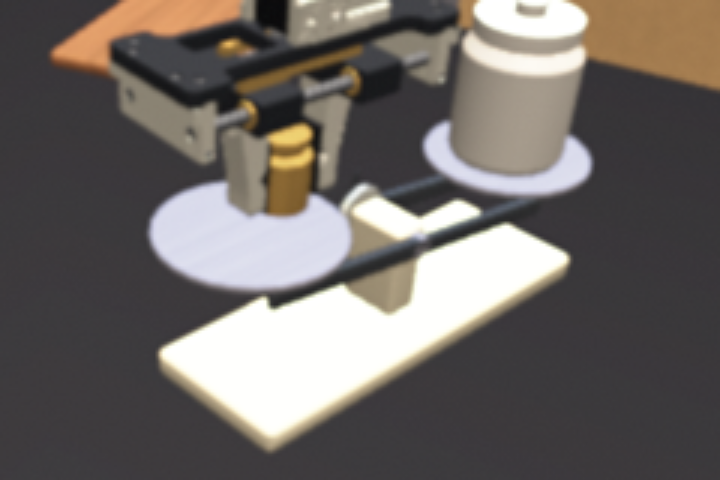

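Scene crop: the 400 g weight is held at (290,170) above the empty pan, whose centre is at about (250,235). Nothing is in the way, so I lower it.

servo_tool(series=[[[0, 0, 8, 0], [0, 0, 10, 0], [0, 0, 6, 0], [0, 0, 3, 0], [0, 0, 2, 0], [0, 0, 2, 0], [0, 0, 1, 0], [0, 0, 0, 0], [0, 0, 0, 0], [0, 0, 0, 0]]])

```text
t: 7.27
eef_pos: [0.5405, 0.0052, 0.1439]
ee_rot: [-3.141, -0.0, -0.354]
force: [0.5, -0.6, -3.8]
width: 0.0353
gripper_force: 30.0
```

servo_tool(series=[[[0, 0, 1, 0], [0, 0, 0.5, 0], [0, 0, 0.5, 0], [0, 0, 0.5, 0], [0, 0, 0, 0], [0, 0, 0, 0], [0, 0, 0, 0], [0, 0, 0, 0], [0, 0, 0, 0], [0, 0, 0, 0]]])

```text
t: 8.1
eef_pos: [0.5404, 0.0051, 0.1412]
ee_rot: [3.142, -0.0, -0.354]
force: [-0.4, 0.1, 1.1]
width: 0.0354
gripper_force: 30.0
```

Contact. I release to 60 mm and rise.

servo_tool(series=[[[0, 0, 0, 0], [0, 0, 0, 0], [0, 0, 0, 0], [0, 0, 0, 0], [0, 0, 0, 0], [0, 0, 0, 0], [0, 0, 0, 0], [0, 0, 0, 0], [0, 0, 0, 0], [0, 0, 0, 0]]], claw=-0.36)

```text
t: 8.93
eef_pos: [0.5403, 0.0051, 0.1411]
ee_rot: [-3.142, -0.0, -0.354]
force: [-0.2, -0.2, 0.2]
width: 0.0596
gripper_force: 0.0
```

servo_tool(series=[[[0, 0, -4, 0], [0, 0, -8, 0], [0, 0, -15, 0], [0, 0, -20, 0], [0, 0, -25, 0], [0, 0, -25, 0], [0, 0, 0, 0], [0, 0, 0, 0], [0, 0, 0, 0], [0, 0, 0, 0]]])

```text
t: 9.77
eef_pos: [0.5397, 0.005, 0.2374]
ee_rot: [3.141, 0.001, -0.354]
force: [-0.8, 0.3, 0.6]
width: 0.0596
gripper_force: 0.0
```

```bash
python3 -c "
from h import *
go((.510,-.3495,.16))"
```

```text
t 9.77 eef [0.5397 0.005  0.2374] rot [ 3.141e+00  1.000e-03 -3.540e-01] shift tool mm [ 95.1 342.8  77.5]
```

servo_tool(series=[[[5, 15, 0, 0], [8, 30, 0, 0], [10, 38, 0, 0], [10, 38, 0, 0], [10, 38, 0, 0], [10, 38, 0, 0], [10, 38, 0, 0], [10, 38, 8, 0], [10, 35, 15, 0], [7, 20, 20, 0]]])

```text
t: 10.6
eef_pos: [0.5105, -0.3372, 0.1948]
ee_rot: [3.141, -0.001, -0.355]
force: [1.0, 1.8, 0.2]
width: 0.0596
gripper_force: 0.0
```

servo_tool(series=[[[5, 15, 20, 0], [0, 0, 14, 0], [0, 0, 0, 0], [0, 0, 0, 0], [0, 0, 0, 0], [0, 0, 0, 0], [0, 0, 0, 0], [0, 0, 0, 0], [0, 0, 0, 0], [0, 0, 0, 0]]])

```text
t: 11.43
eef_pos: [0.5108, -0.3494, 0.1616]
ee_rot: [-3.142, -0.001, -0.353]
force: [-0.1, -0.3, -0.7]
width: 0.0593
gripper_force: 0.0
```

```bash
python3 look.py w2 0.035 .510 -.3495 .004; python3 - <<'E'
from h import *
cv2.imwrite('pics/s3.png',cv2.resize(eyes.grab_frame('scene')[80:380,160:480,::-1],None,fx=2,fy=2))
E
```

```text
[308 170  30  34 807] [322.4 186.7] [ 0.5129 -0.3554  0.035 ]
[190 252  24  55 674] [199.6 279. ] [ 0.4635 -0.2     0.035 ]
[423 252  24  55 671] [436.6 279. ] [ 0.3771 -0.4341  0.035 ]
[ 232  315  345   17 4401] [416.5 324.8] [ 0.329  -0.3994  0.035 ]
t 11.48 eef [ 0.5107 -0.3494  0.1614] rot [-3.142e+00 -1.000e-03 -3.540e-01] shift tool mm [ -0.7   0.3 157.4]
```

View pics/s3.png

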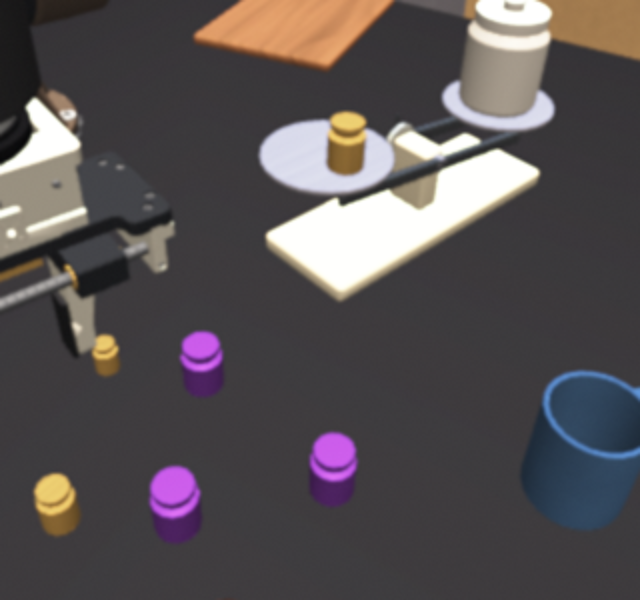

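Scene crop: the 400 g weight stands upright on the pan at (346,145), and the pan is still at its stop. The 200 g is at (57,505). I descend on it.

servo_tool(series=[[[1, 3, 20, 0], [0, 0, 30, 0], [0, 0, 30, 0], [0, 0, 25, 0], [0, 0, 20, 0], [0, 0, 15, 0], [0, 0, 10, 0], [0, 0, 7, 0], [0, 0, 0, 0], [0, 0, 0, 0]]])

```text
t: 12.37
eef_pos: [0.5107, -0.3529, 0.0044]
ee_rot: [3.141, -0.0, -0.354]
force: [1.0, -0.6, 0.3]
width: 0.0593
gripper_force: 0.0
```

servo_tool(series=[[[0, 0, 0, 0], [0, 0, 0, 0], [0, 0, 0, 0], [0, 0, 0, 0], [0, 0, 0, 0], [0, 0, 0, 0], [0, 0, 0, 0], [0, 0, 0, 0], [0, 0, 0, 0], [0, 0, 0, 0]]], claw=1, grip_force=25)

```text
t: 13.2
eef_pos: [0.5106, -0.3529, 0.0044]
ee_rot: [3.141, -0.0, -0.354]
force: [-1.0, -0.1, 5.8]
width: 0.0274
gripper_force: 25.0
```

```bash
python3 -c "
from h import *
go((.485,.025,.18))"
```

```text
t 13.2 eef [ 0.5106 -0.3529  0.0044] rot [ 3.141 -0.    -0.354] shift tool mm [-154.8 -345.6 -175.7]
```

servo_tool(series=[[[0, 0, -8, 0], [0, 0, -20, 0], [0, 0, -30, 0], [0, 0, -35, 0], [0, 0, -35, 0], [-5, -10, -35, 0], [-10, -20, -30, 0], [-15, -30, -15, 0], [-15, -35, -3, 0], [-15, -35, 0, 0]]])

```text
t: 14.03
eef_pos: [0.4991, -0.2089, 0.2167]
ee_rot: [-3.14, -0.002, -0.355]
force: [0.5, 0.4, -3.5]
width: 0.0272
gripper_force: 25.0
```

servo_tool(series=[[[-15, -35, 0, 0], [-15, -35, 0, 0], [-15, -35, 0, 0], [-15, -35, 0, 0], [-15, -30, 0, 0], [-10, -25, 0, 0], [-6, -15, 0, 0], [-4, -6, 0, 0], [0, 0, 0, 0], [0, 0, 0, 0]]])

```text
t: 14.87
eef_pos: [0.4845, 0.0255, 0.215]
ee_rot: [3.141, 0.0, -0.353]
force: [0.0, -0.8, -2.0]
width: 0.0272
gripper_force: 25.0
```

```bash
python3 -c "
from h import *
go((.485,.025,.142))"
```

```text
t 14.87 eef [0.4845 0.0255 0.215 ] rot [ 3.141  0.    -0.353] shift tool mm [ 0.6  0.3 73. ]
```

servo_tool(series=[[[0, 0, 8, 0], [0, 0, 12, 0], [0, 0, 15, 0], [0, 0, 15, 0], [0, 0, 10, 0], [0, 0, 6, 0], [0, 0, 3, 0], [0, 0, 2, 0], [0, 0, 1, 0], [0, 0, 1, 0]]])

```text
t: 15.7
eef_pos: [0.4853, 0.0256, 0.1425]
ee_rot: [-3.141, -0.001, -0.354]
force: [-0.5, -0.0, -0.4]
width: 0.0271
gripper_force: 25.0
```

servo_tool(series=[[[0, 0, 1, 0], [0, 0, 1, 0], [0, 0, 1, 0], [0, 0, 1, 0], [0, 0, 1, 0], [0, 0, 1, 0], [0, 0, 1, 0], [0, 0, 1, 0], [0, 0, 1, 0], [0, 0, 1, 0]]])

```text
t: 16.53
eef_pos: [0.4849, 0.0255, 0.132]
ee_rot: [3.142, 0.0, -0.354]
force: [0.1, -1.0, -0.2]
width: 0.0272
gripper_force: 25.0
```

servo_tool(series=[[[0, 0, 1, 0], [0, 0, 1, 0], [0, 0, 1, 0], [0, 0, 1, 0], [0, 0, 1, 0], [0, 0, 1, 0], [0, 0, 0, 0], [0, 0, 0, 0], [0, 0, 0, 0], [0, 0, 0, 0]]])

```text
t: 17.37
eef_pos: [0.4848, 0.0256, 0.1261]
ee_rot: [3.142, 0.0, -0.354]
force: [-0.3, -0.4, -0.1]
width: 0.0267
gripper_force: 25.0
```

```bash
python3 - <<'E'
from h import *
cv2.imwrite('pics/s4.png',cv2.resize(eyes.grab_frame('scene')[80:240,240:480,::-1],None,fx=3,fy=3))
E
```

```text
(no output)
```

View pics/s4.png

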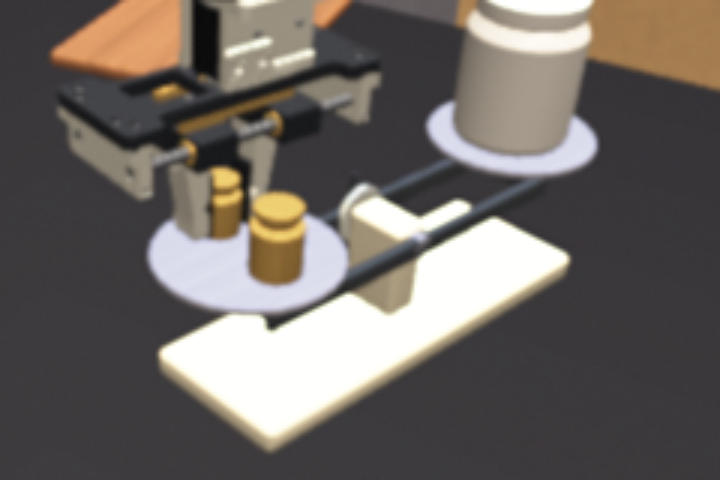

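Scene crop: the pan has sunk to about level, the 200 g is in the fingers at (222,205), and the 400 g stands at (277,240). I release and rise.

servo_tool(series=[[[0, 0, 0, 0], [0, 0, 0, 0], [0, 0, 0, 0], [0, 0, 0, 0], [0, 0, 0, 0], [0, 0, 0, 0], [0, 0, -3, 0], [0, 0, -5, 0], [0, 0, -8, 0], [0, 0, -12, 0]]], claw=-0.3)

```text
t: 18.25
eef_pos: [0.4845, 0.0254, 0.1543]
ee_rot: [3.141, 0.001, -0.354]
force: [0.4, 0.5, -0.5]
width: 0.0567
gripper_force: 0.0
```

servo_tool(series=[[[0, 0, -18, 0], [0, 0, -25, 0], [0, 0, -30, 0], [0, 0, -25, 0], [-10, 10, -10, 0], [-20, 20, 0, 0], [-20, 20, 0, 0], [-10, 10, 0, 0], [0, 0, 0, 0], [0, 0, 0, 0]]])

```text
t: 19.08
eef_pos: [0.4077, -0.0101, 0.2634]
ee_rot: [-3.14, -0.002, -0.354]
force: [0.2, 0.5, 0.6]
width: 0.057
gripper_force: 0.0
```

```bash
python3 - <<'E'
from h import *
print(telemetry.get_state()['eef_pos'])
cv2.imwrite('pics/s5.png',cv2.resize(eyes.grab_frame('scene')[80:240,240:480,::-1],None,fx=3,fy=3))
im=eyes.grab_frame('scene')
for p in [(.5135,.0145),(.5785,.0145)]:
  pass
K=eyes.calibration('scene')
b=np.array([.5135,.0145,0]); j=np.array([.591,.283,0])
T=np.linspace(0,6.28,60)
def ell(c,z): return cv2.projectPoints(np.c_[c[0]+.065*np.cos(T),c[1]+.065*np.sin(T),0*T+z],K['rvec'],K['tvec'],K['mtx'],None)[0].reshape(-1,2)
for n,c in (('pan',b),('jarpan',j)):
  for z in (.115,.12,.125,.138,.102): e=ell(c,z); print(n,z,'rows',e[:,1].min().round(1),e[:,1].max().round(1),'cols',e[:,0].min().round(1),e[:,0].max().round(1))
E
```

```text
[ 0.40769376 -0.01013822  0.26336268]
pan 0.115 rows 148.7 185.0 cols 289.6 355.8
pan 0.12 rows 146.6 182.8 cols 289.6 356.0
pan 0.125 rows 144.6 180.5 cols 289.6 356.3
pan 0.138 rows 139.0 174.6 cols 289.5 356.9
pan 0.102 rows 154.1 190.7 cols 289.7 355.2
jarpan 0.115 rows 112.2 137.9 cols 382.4 438.7
jarpan 0.12 rows 110.4 135.9 cols 382.7 439.2
jarpan 0.125 rows 108.5 133.9 cols 383.0 439.7
jarpan 0.138 rows 103.5 128.5 cols 383.8 441.0
jarpan 0.102 rows 117.1 143.0 cols 381.7 437.5
```

View pics/s5.png

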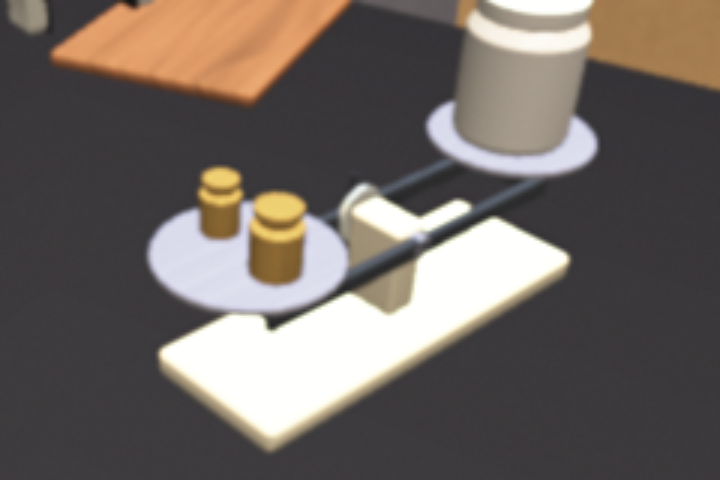

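Scene crop: both weights stand upright on the pan, the 200 g at (220,203) and the 400 g at (277,238). The pan's lower edge is at image row 183.7, which matches z ≈ 0.12, and the jar's pan matches the same height, so the beam is level. I let it settle, check again and hand in.

servo_tool(series=[[[0, 0, 0, 0], [0, 0, 0, 0], [0, 0, 0, 0], [0, 0, 0, 0], [0, 0, 0, 0], [0, 0, 0, 0], [0, 0, 0, 0], [0, 0, 0, 0], [0, 0, 0, 0], [0, 0, 0, 0]]])

```text
t: 20.02
eef_pos: [0.4078, -0.0099, 0.2621]
ee_rot: [-3.141, -0.0, -0.354]
force: [0.1, -0.4, -0.1]
width: 0.0572
gripper_force: 0.0
```

```bash
python3 - <<'E'
from h import *
from station import ticket
a=cv2.imread('pics/s5.png').astype(int); b=cv2.resize(eyes.grab_frame('scene')[80:240,240:480,::-1],None,fx=3,fy=3).astype(int)
d=np.abs(a-b)[150:,140:].max(2); n=int((d>60).sum()); print('changed px',n)
if n<400: print(ticket.job_done())
E
```

```text
changed px 0
the job is handed in; nothing more can be done
None
```

The 400 g and 200 g weights stand upright on the pan and the beam floats level to within what the camera shows, so the jar weighs about 600 g; the job was handed in at about 20 s.

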